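Ready the paper-strip feeder and hold its tension arm back

TASK

Ready the paper-strip feeder for threading: press the blue key, then the yellow key, then the green key, one at a time and fully down, letting each come up again, and do not press the red stop key. Then, with the gripper fingers on the orange roller, swing the spring-loaded tension arm round away from the robot until it stands against its far stop, and hold it there: the program finishes while still holding the arm at the stop. Leave the ink bottles, clip, eraser and glue stick where they are.

Things in the scene. Friction and masses are not known exactly. Their poses are not given: they have to be found in the camera images.
- key_panel: grey box 140x140x30 mm fixed to the table, black face plate on top carrying four round spring keys (blue, yellow, green, red) in a 2 by 2 square, 60 mm centre to centre; which colour sits in which corner changes. Origin at the centre of its underside, z up, turned about z with the box
- blue_key_top (a point): centre of the top face of the blue key's round cap, 28 mm across, facing straight up, standing in a black housing on the panel
- blue_key (a joint): travel of the blue key: 0 up, 0.006 m fully down; a spring raises it again, fully down takes about 5 N; counts as pressed beyond 0.004 m
- yellow_key_top (a point): centre of the top face of the yellow key's round cap, 28 mm across, facing straight up, standing in a black housing on the panel
- yellow_key (a joint): travel of the yellow key: 0 up, 0.006 m fully down; a spring raises it again, fully down takes about 5 N; counts as pressed beyond 0.004 m
- green_key_top (a point): centre of the top face of the green key's round cap, 28 mm across, facing straight up, standing in a black housing on the panel
- green_key (a joint): travel of the green key: 0 up, 0.006 m fully down; a spring raises it again, fully down takes about 5 N; counts as pressed beyond 0.004 m
- red_key_top (a point): centre of the top face of the red key's round cap, 28 mm across, facing straight up, standing in a black housing on the panel
- red_key (a joint): travel of the red key: 0 up, 0.006 m fully down; a spring raises it again, fully down takes about 5 N; this is the stop key, not to be pressed
- tensioner: paper-strip tensioner fixed to the table: blue base plate 150x130x10 mm with a dark pivot body and brass coil spring in the middle, two short rubber-sleeved stop posts reaching 71 mm above the table, and a silver guide post 63 mm high. Origin at the centre of the plate's underside on the pivot axis, z up, turned about z with the plate
- tension_pivot (a point): point on the vertical pivot axis of the tension arm, in the middle of the bar's thickness, 65 mm above the table (hub 42 mm across, its cap reaches 78 mm)
- tension_roller: orange upright roller, 20 mm diameter, 50 mm high, standing on the outer end of the silver tension arm, 95 mm from the pivot axis (arm bar 18 mm wide, 10 mm thick). It turns stiffly on its own upright pin. Origin at its middle, 98 mm above the table; it spans 73 to 123 mm above the table, with a black flange 26 mm across at the foot (70 to 73 mm)
- tension_arm (a joint): angle of the tension arm: 0 at its rest stop, where the roller is on the robot's side of the pivot; grows anticlockwise seen from above, carrying the roller round the pivot and away from the robot, to 1.3 rad hard against the far stop. A coil spring drives it back to 0: about 3 N at the roller at rest, 10 N at the far stop; it returns as soon as it is let go. In the tensioner's frame the roller lies at angle 200 degrees + joint value from the x axis
- ink_2: dark red ink bottle with white cap, 43 mm wide, 60 mm high; origin at the centre of its underside; bystander, leave alone
- grey_clip: grey bulldog clip, 23x40x35 mm; origin at the centre of its underside; bystander, leave alone
- eraser: eraser in a blue sleeve lying flat, 23x60x13 mm; origin at the centre of its underside; bystander, leave alone
- blue_ink: round blue ink bottle with red cap, 43 mm wide, 60 mm high; origin at the centre of its underside; bystander, leave alone
- glue_stick: yellow glue stick with blue cap, standing, 26 mm wide, 89 mm high; origin at the centre of its underside; bystander, leave alone

How it is judged:
On the way, in this order (a step that is already met when the one before it is completed fails the run):
1. the blue key is pressed alone, the tension arm still at rest (value of joint blue_key above 0.004 m and value of joint each of yellow_key, green_key, red_key below 0.002 m and value of joint tension_arm below 0.15 rad), for 0.05 s.
2. then the yellow key is pressed alone, the arm still at rest (value of joint yellow_key above 0.004 m and value of joint each of blue_key, green_key, red_key below 0.002 m and value of joint tension_arm below 0.15 rad), for 0.05 s.
3. then the green key is pressed alone, the arm still at rest (value of joint green_key above 0.004 m and value of joint each of blue_key, yellow_key, red_key below 0.002 m and value of joint tension_arm below 0.15 rad), for 0.05 s.
4. the tension arm is swung to its far stop by the fingers on the roller (value of joint tension_arm above 1.21 rad and contact force between the fingers and tension_roller above 2 N and value of joint each of blue_key, yellow_key, green_key, red_key below 0.002 m), for 0.3 s.
At the end, for the whole second after the job is handed in: The tension arm stands within 0.09 rad of its far stop (joint above 1.21 rad of 1.3) and is still, the gripper fingers press on the orange roller with more than 2 N, and all four keys are up (all of step 4 and velocity of joint tension_arm between -0.1 and 0.1 rad/s); the arm keeps its last pose, push and grip.
It fails at once if the red stop key is pressed (more than 2 mm) (value of joint red_key above 0.002 m).
It fails at once if two keys are pressed at once (value of joint each of blue_key, yellow_key above 0.003 m or value of joint each of blue_key, green_key above 0.003 m or value of joint each of yellow_key, green_key above 0.003 m).
It fails at once if a bystander is shifted more than 25 mm (distance of any of ink_2, grey_clip, eraser, blue_ink, glue_stick from where it was at the start of the episode above 0.025 m).
It also fails if it takes over 50 s, if anything falls off the work surface, if the arm or the gripper's body presses on something with over 40 N, if the wrist force passes 120 N, or if a joint passes its speed limit or range.

ROBOT

A 7-joint arm with a two-finger parallel gripper is mounted at the origin on a cart in front of the work surface, level with it; the furniture and walls round the work are solid. World frame = base frame: x ahead of the robot, y to its left, z up, the work surface at z = 0. Lengths are in m, angles in rad, forces in N, time in s.
With the tool pointing down it reaches from about 0.425 to 0.875 m from the base axis. Payload 4.7 kg.
Tool frame: the origin (TCP) lies midway between the tips of the shut fingers; the grasp point (between the pads) lies 19 mm behind it (ctrl.grip_point_offset is the distance from the TCP to the grasp point, in m); z points along the fingers, y is the line along which they close (so a half turn about z gives the same grasp; the last joint's range is limited). The gripper opens to 87 mm and grips with 3 to 60 N. Pads are 19 mm wide; open, the fingers measure 117 mm over their backs; the gripper's body (75 mm by 190 mm) begins 51 mm behind the grasp point.
Start: joints at [-1.124, 0.321, -0.07, 1.45, 0.023, 1.371, -0.057], TCP at [0.273, 0.59, 0.223] pointing down, gripper open.
Joint ranges: [-2.86, 2.86], [-0.3, 2.09], [-1.38, 1.24], [0.06, 2.45], [-1.56, 4.7], [0.09, 2.05], [-2.69, 2.69]. Speed limits (rad/s): [2.57, 2.57, 3.14, 3.14, 3.14, 3.14, 3.14].

INTERFACE

Orientations are given as a rotation vector (axis times angle).
In Python, from bench import ctrl gives the robot as it stands.
- The arm moves only by the tool move_arm, never from a script. Its argument "increments" is text: rows parted by semicolons, each of 7 numbers parted by spaces: the shift along the world's x, y, z in mm, then the turn, a rotation vector about the world's x, y, z in degrees, then the closure in counts, from 0 (fully open) to 255 (shut). A call has exactly 8 rows; each row shifts and turns the commanded pose from where the row before left it; what a row does not reach is not made up. A row lasts 1/12 s, in which the tool goes at most 41.7 mm and 7.16 degrees, less where a joint would pass 70% of its speed; a pose out of reach is approached as far as the arm can. A call with a gripper value outside its range is refused whole. The fingers move at their own pace and stop on an object; "grip_force" is the grip in N (left out, the last holds). Time passes only in rows, so rows that do not move let the fingers close, or fill a call up. It gives the time, the measured TCP pose, the force, the opening and the grip force at its end, in the units of the state.
- ctrl.get_state(): the state, without advancing time (a new reading comes with each control period).
- ctrl.get_image(name): name is "scene" or "top"; returns a dict with "frame" (420x560x3 uint8, red, green, blue), "depth" (420x560 float32, m along the optical axis (not along the pixel's ray), 0 where there is no reading), "fx", "fy", "cx", "cy" (pixels), "k1" (the pictures are not rectified: a ray, as slopes to the right and down, at radius r is drawn at 1 + k1 r^2 times it, then the intrinsics apply), "position" and "orientation" of the camera in the world. Camera axes: x right, y down, z forward; pixel columns grow to the right and rows downward; lengths in m; the calibration is good to about 2 mm. A picture is of the moment at which its call begins.
- ctrl.close_job(): hands the job in; it is judged then, once.
Trained networks look in a picture, given as the dict that the camera call returned (one of the last four; its "shot" number tells which), for a name from the list of things; names that differ only in an ending like _2 or _b are one class to them, and where a whole thing is asked for, a point or a joint stands for the part that bears it (a point fixed in the world has none). Each returns a list of dicts, best first, with "score" (0 to 1); they miss things now and then, are a little off and sometimes report something else, mostly with a low value. They report only what shows in the picture. A call takes as long as a camera call.
- ctrl.find_in(target, picture): "centre" ([x, y, z] in m, in world coordinates, good to about 4 mm: the middle of the surface that is visible of it).
- ctrl.silhouettes(target, picture): "region" (420x560 bool, what is visible of it).
The state is a dict: "time": time; "joint_positions": joint angles; "qd": joint speeds; "joint_torque": joint torques, N m; "position": TCP position; "tool_rot": TCP orientation; "ft_force": force on the tool from outside, world axes, zero at the start; "torque": the same for the moment, N m; "grip_width": opening from 0.0 (shut) to 1.0 (fully open); "grip_force": force on a finger pad.
Only numpy, scipy, OpenCV 4.12 (cv2) and the standard library are available. Lean on these libraries where they do the work, as an engineer would, in place of code of your own. Each camera call takes 0.05 s, during which the arm holds its last target. There are 200 camera calls.

## Working session

There is one attempt and no reset: what is moved stays moved. The work goes in short steps, Python scripts to look and compute and a tool call to move; the robot and the scene stay as the last step left them, time stands still between calls to the robot, and variables do not carry over. Pictures are saved under pics/ and viewed, at most 10 in all, crops included, and the job is handed in when it is done.

Besides the shell and the picture viewer there is one more tool, called in YAML: its name, and indented under it one key for each argument. move_arm: Moves the arm, as the interface text tells. Its arguments: {"type":"object","properties":{"increments":{"type":"string"},"grip_force":{"type":"number"}},"required":["increments"]}

```bash
mkdir -p pics; cat > h.py <<'E'
import numpy as np, cv2
from scipy.spatial.transform import Rotation as R
from bench import ctrl
def rot(o):
    o=np.array(o,float)
    return o if o.shape==(3,3) else (R.from_rotvec(o).as_matrix() if o.size==3 else R.from_quat(o).as_matrix())
def cloud(p):
    h,w=p["depth"].shape
    K=np.array([[p["fx"],0,p["cx"]],[0,p["fy"],p["cy"]],[0,0,1]])
    v,u=np.mgrid[:h,:w].astype(np.float32)
    n=cv2.undistortPoints(np.stack([u,v],-1).reshape(-1,1,2),K,np.array([p["k1"],0,0,0.])).reshape(h,w,2)
    d=p["depth"][...,None]
    c=np.concatenate([n*d,d],-1)
    return c@rot(p["orientation"]).T+np.array(p["position"])
E
python3 - <<'E'
from h import *
for n in ("scene","top"):
    p=ctrl.get_image(n); cv2.imwrite(f"pics/{n}0.png",p["frame"][...,::-1])
    print(n,p["position"],p["orientation"])
    C=cloud(p)
    for t in ["key_panel","blue_key_top","yellow_key_top","green_key_top","red_key_top","tensioner","tension_pivot","tension_roller","ink_2","grey_clip","eraser","blue_ink","glue_stick"]:
        print(t,[(np.round(x["centre"],3).tolist(),round(x["score"],2)) for x in ctrl.find_in(t,p)[:2]])
s=ctrl.get_state();print({k:np.round(v,3).tolist() for k,v in s.items()})
E
```

```text
scene [-0.18242494  0.40158235  0.99843902] [-1.31332735  2.27404761 -0.88371426]
key_panel [([0.525, 0.169, 0.025], 0.85), ([0.577, 0.143, 0.055], 0.68)]
blue_key_top []
yellow_key_top [([0.564, 0.201, 0.052], 0.45)]
green_key_top [([0.52, 0.126, 0.051], 0.62)]
red_key_top []
tensioner [([0.5, -0.205, 0.015], 0.67)]
tension_pivot []
tension_roller []
ink_2 []
grey_clip [([0.461, 0.373, 0.008], 0.64)]
eraser [([0.418, -0.003, 0.011], 0.66)]
blue_ink []
glue_stick [([0.543, 0.386, 0.06], 0.79)]
top [ 0.25089532 -0.00812938  1.59467513] [-2.09106604  2.14699049 -0.19523168]
key_panel [([0.543, 0.162, 0.03], 0.71), ([0.545, -0.238, 0.01], 0.47)]
blue_key_top [([0.57, 0.201, 0.05], 0.38), ([0.546, -0.239, 0.011], 0.34)]
yellow_key_top [([0.582, 0.143, 0.056], 0.41)]
green_key_top [([0.529, 0.126, 0.049], 0.61)]
red_key_top []
tensioner [([0.545, -0.237, 0.008], 0.59)]
tension_pivot [([0.543, -0.24, 0.01], 0.82), ([0.58, 0.142, 0.055], 0.44)]
tension_roller []
ink_2 [([0.528, 0.124, 0.049], 0.49), ([0.558, -0.394, 0.042], 0.47)]
grey_clip [([0.469, 0.369, 0.008], 0.59)]
eraser [([0.417, -0.004, 0.016], 0.71)]
blue_ink [([0.678, -0.005, 0.037], 0.49)]
glue_stick []
{'time': 1.4, 'joint_positions': [-1.124, 0.321, -0.07, 1.451, 0.023, 1.371, -0.057], 'qd': [0.002, 0.001, -0.001, -0.001, 0.001, 0.001, 0.0], 'joint_torque': [0.0, -49.109, -0.403, -31.277, -0.064, 0.034, 0.0], 'position': [0.273, 0.59, 0.223], 'tool_rot': [0.674, 3.068, 0.0], 'ft_force': [-0.214, -0.255, 1.113], 'torque': [-0.032, -0.018, 0.038], 'grip_force': 0.0, 'grip_width': 1.0}
```

View images.

View pics/scene0.png

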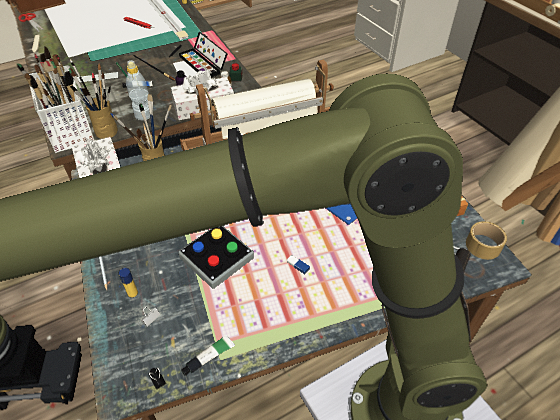

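View pics/top0.png

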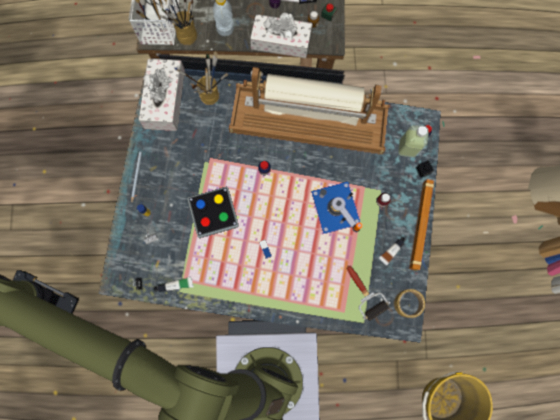

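Scene: the panel is at about (216,253), with blue (198,247), yellow (217,234), green (232,247) and red (213,261). Top: blue (201,205), yellow (219,200), green (224,217), red (206,222). The tensioner is at (336,207), its roller at (357,228), and a dark red bottle near it at (384,200).

```bash
python3 - <<'E'
from h import *
seeds={"scene":dict(blue=(198,247),yellow=(217,234),green=(232,247),red=(213,261)),
"top":dict(blue=(201,205),yellow=(219,200),green=(224,217),red=(206,222))}
for n in seeds:
    p=ctrl.get_image(n);C=cloud(p);hsv=cv2.cvtColor(p["frame"],cv2.COLOR_RGB2HSV).astype(int)
    for k,(u,v) in seeds[n].items():
        h0=hsv[v,u,0]; dh=np.abs((hsv[...,0]-h0+90)%180-90)
        m=((dh<10)&(hsv[...,1]>130)&(hsv[...,2]>90)); 
        w=np.zeros_like(m); w[v-9:v+10,u-9:u+10]=1
        _,L=cv2.connectedComponents((m&w).astype(np.uint8)); q=L==L[v,u]
        P=C[q]; z=np.percentile(P[:,2],80); Q=P[abs(P[:,2]-z)<.004]
        print(n,k,q.sum(),np.round(Q.mean(0),4),np.round(np.median(P,0),4),np.round((Q.min(0)+Q.max(0))/2,4))
p=ctrl.get_image("top");C=cloud(p);f=p["frame"]
Z=C[...,2]
win=np.zeros(Z.shape,bool);win[170:245,300:400]=1
hsv=cv2.cvtColor(f,cv2.COLOR_RGB2HSV).astype(int)
m=win&(hsv[...,0]<18)&(hsv[...,0]>5)&(hsv[...,1]>170)&(Z>.06);print("orange",m.sum(),C[m].mean(0),C[m].max(0),C[m].min(0))
for lo,hi in((.06,.069),(.0695,.082),(.085,.13)):
    q=win&(Z>lo)&(Z<hi);print(lo,q.sum(),np.c_[np.argwhere(q)[:,::-1],np.round(C[q]*1000)].astype(int).tolist()[:70])
q=win&(hsv[...,0]>100)&(hsv[...,0]<125)&(hsv[...,1]>120)&(Z<.03)&(Z>.002)
print("plate",q.sum(),np.median(C[q],0),cv2.minAreaRect((C[q][:,:2]*1000).astype(np.float32)))
q=np.zeros(Z.shape,bool);q[180:245,180:250]=1;q&=(Z>.02)&(Z<.045)
print("panel",q.sum(),cv2.minAreaRect((C[q][:,:2]*1000).astype(np.float32)))
x=f[150:260,170:420];cv2.imwrite("pics/crop.png",cv2.resize(x,None,fx=3.2,fy=3.2,interpolation=cv2.INTER_CUBIC)[...,::-1])
E
```

```text
scene blue 93 [0.564  0.2021 0.0506] [0.5622 0.2026 0.0501] [0.5645 0.2021 0.051 ]
scene yellow 97 [0.5792 0.1447 0.0514] [0.5781 0.1448 0.0501] [0.579  0.1448 0.0523]
scene green 90 [0.5212 0.1296 0.0517] [0.519  0.1302 0.0511] [0.5219 0.1297 0.0526]
scene red 104 [0.5059 0.1871 0.0513] [0.5048 0.1875 0.0505] [0.5055 0.187  0.0516]
top blue 69 [0.5649 0.1992 0.0524] [0.5641 0.2003 0.0494] [0.5654 0.1996 0.0525]
top yellow 80 [0.5801 0.1406 0.0522] [0.5811 0.1422 0.0482] [0.5802 0.1417 0.0523]
top green 65 [0.5217 0.1264 0.0517] [0.5224 0.1265 0.0505] [0.5213 0.1265 0.0524]
top red 78 [0.5066 0.1851 0.052 ] [0.5066 0.1842 0.0497] [0.5062 0.1842 0.0526]
orange 26 [ 0.46563923 -0.28582941  0.11096293] [ 0.47461991 -0.28018325  0.12700295] [ 0.46059906 -0.2954651   0.08403938]
0.06 157 [[322, 189, 600, -191, 63], [324, 189, 599, -198, 66], [325, 189, 598, -200, 69], [321, 190, 596, -188, 65], [322, 190, 595, -191, 67], [325, 190, 596, -201, 63], [326, 190, 596, -204, 65], [320, 191, 594, -185, 62], [321, 191, 594, -188, 61], [322, 191, 593, -191, 65], [323, 191, 593, -195, 62], [324, 19
[... 4452 characters left out ...]
27, 466, -295, 118], [361, 227, 465, -297, 125], [354, 228, 467, -282, 90], [355, 228, 465, -283, 103], [356, 228, 464, -285, 109], [357, 228, 462, -284, 127], [358, 228, 462, -288, 122], [359, 228, 462, -291, 121], [360, 228, 462, -294, 122], [355, 229, 463, -284, 96], [356, 229, 463, -287, 97], [357, 229, 461, -287, 111], [358, 229, 461, -290, 112], [359, 229, 463, -296, 98], [356, 230, 461, -288, 90], [357, 230, 461, -291, 89]]
plate 1024 [ 0.55195053 -0.23009262  0.00898051] ((551.6629638671875, -240.4243927001953), (146.22769165039062, 127.34505462646484), 13.444005012512207)
panel 1541 ((543.4364624023438, 162.8336181640625), (141.5059814453125, 140.37486267089844), 15.137211799621582)
```

View pics/crop.png

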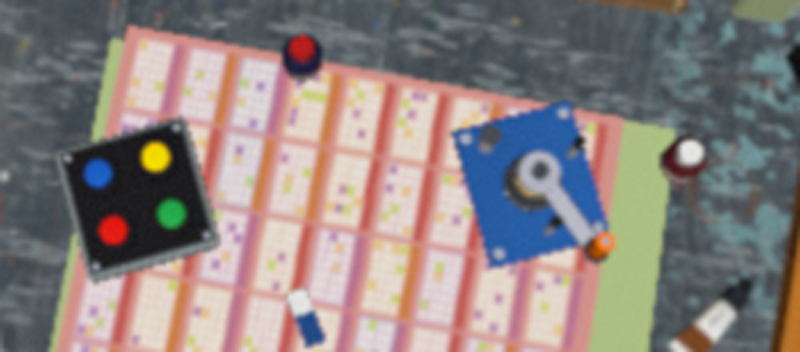

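The crop shows the panel with blue (97,172), yellow (155,156), green (171,213) and red (113,229). The hub is at (540,170), the roller at (600,246), and the dark red bottle at (685,158). I'm heading for the blue key with the fingers shut.

move_arm:
  increments: "18 -24 0 0 0 0 255;18 -24 0 0 0 0 255;18 -24 0 0 0 0 255;18 -24 0 0 0 0 255;18 -24 0 0 0 0 255;18 -24 0 0 0 0 255;18 -24 0 0 0 0 255;18 -24 0 0 0 0 255"
  grip_force: 20

```text
time: 2.22
position: [0.4174, 0.3968, 0.2228]
tool_rot: [0.674, 3.068, 0.001]
ft_force: [0.5, -0.3, -0.1]
grip_width: 0.477
grip_force: 0.0
```

move_arm:
  increments: "18 -24 -15 0 0 0 255;18 -24 -15 0 0 0 255;18 -24 -15 0 0 0 255;18 -24 -15 0 0 0 255;18 -24 -15 0 0 0 255;18 -24 -15 0 0 0 255;18 -24 -15 0 0 0 255;18 -24 -15 0 0 0 255"

```text
time: 2.88
position: [0.5614, 0.2049, 0.1021]
tool_rot: [0.674, 3.068, 0.001]
ft_force: [0.2, -0.1, -0.0]
grip_width: 0.012
grip_force: 0.0
```

move_arm:
  increments: "3.5 -5.5 -20 0 0 0 255;0 0 -16 0 0 0 255;0 0 -8 0 0 0 255;0 0 -4 0 0 0 255;0 0 -4 0 0 0 255;0 0 -3 0 0 0 255;0 0 -2 0 0 0 255;0 0 0 0 0 0 255"

```text
time: 3.55
position: [0.564, 0.2013, 0.0467]
tool_rot: [-0.673, -3.069, -0.001]
ft_force: [-4.1, -0.7, 4.1]
grip_width: 0.003
grip_force: 2.3
```

move_arm:
  increments: "0 0 -1 0 0 0 255;0 0 -1 0 0 0 255;0 0 -0.5 0 0 0 255;0 0 0 0 0 0 255;0 0 0 0 0 0 255;0 0 0 0 0 0 255;0 0 0 0 0 0 255;0 0 0 0 0 0 255"

```text
time: 4.22
position: [0.5641, 0.2013, 0.0463]
tool_rot: [-0.673, -3.069, -0.002]
ft_force: [-8.2, -2.3, 16.0]
grip_width: 0.004
grip_force: 7.9
```

move_arm:
  increments: "0 0 3 0 0 0 255;0 0 9 0 0 0 255;0 0 15 0 0 0 255;0 0 9 0 0 0 255;4 -14 0 0 0 0 255;4 -15 0 0 0 0 255;4 -15 0 0 0 0 255;3 -13.5 0 0 0 0 255"

```text
time: 4.88
position: [0.5801, 0.1424, 0.0799]
tool_rot: [0.674, 3.067, 0.001]
ft_force: [-0.3, 0.2, 0.2]
grip_width: 0.006
grip_force: 0.0
```

move_arm:
  increments: "0 0 -14 0 0 0 255;0 0 -9 0 0 0 255;0 0 -5 0 0 0 255;0 0 -4 0 0 0 255;0 0 -3 0 0 0 255;0 0 -1 0 0 0 255;0 0 0 0 0 0 255;0 0 0 0 0 0 255"

```text
time: 5.55
position: [0.5788, 0.143, 0.0462]
tool_rot: [-0.673, -3.067, 0.0]
ft_force: [-8.8, -4.0, 19.0]
grip_width: 0.003
grip_force: 10.0
```

move_arm:
  increments: "0 0 3 0 0 0 255;0 0 9 0 0 0 255;0 0 15 0 0 0 255;0 0 9 0 0 0 255;-14 -3 0 0 0 0 255;-15 -4 0 0 0 0 255;-15 -4 0 0 0 0 255;-14 -4 0 0 0 0 255"

```text
time: 6.22
position: [0.5205, 0.1287, 0.0793]
tool_rot: [0.673, 3.068, 0.001]
ft_force: [0.6, 0.0, 0.2]
grip_width: 0.002
grip_force: 0.0
```

move_arm:
  increments: "0 0 -14 0 0 0 255;0 0 -9 0 0 0 255;0 0 -5 0 0 0 255;0 0 -4 0 0 0 255;0 0 -3 0 0 0 255;0 0 -1 0 0 0 255;0 0 0 0 0 0 255;0 0 0 0 0 0 255"

```text
time: 6.88
position: [0.5207, 0.1286, 0.0461]
tool_rot: [-0.674, -3.066, -0.0]
ft_force: [-11.3, -1.7, 24.5]
grip_width: 0.004
grip_force: 12.1
```

move_arm:
  increments: "0 0 3 0 0 0 255;0 0 9 0 0 0 255;0 0 20 0 0 0 255;0 0 25 0 0 0 255;0 -15 25 0 0 -5 255;0 -15 25 0 0 -5 255;0 -15 25 0 0 -5 255;0 -15 24 0 0 -5 255"

```text
time: 7.55
position: [0.5217, 0.0673, 0.2008]
tool_rot: [1.203, 2.901, 0.001]
ft_force: [0.4, -0.1, 0.1]
grip_width: 0.006
grip_force: 0.0
```

move_arm:
  increments: "-5 -32 0 0 0 -6 255;-5 -32 0 0 0 -6 255;-5 -32 0 0 0 -6 200;-5 -32 0 0 0 -6 0;-5 -32 0 0 0 -6 0;-5 -32 0 0 0 -6 0;-5 -32 0 0 0 -6 0;-5 -32 0 0 0 -6 0"

```text
time: 8.22
position: [0.4812, -0.1898, 0.1996]
tool_rot: [2.28, 2.16, 0.001]
ft_force: [0.5, 0.8, -0.1]
grip_width: 0.373
grip_force: 0.0
```

```bash
python3 - <<'E'
from h import *
p=ctrl.get_image("scene");C=cloud(p);f=p["frame"];hsv=cv2.cvtColor(f,cv2.COLOR_RGB2HSV).astype(int)
m=(hsv[...,0]<18)&(hsv[...,0]>4)&(hsv[...,1]>170)&(C[...,2]>.075)&(C[...,2]<.13)&(np.hypot(C[...,0]-.469,C[...,1]+.289)<.05)
print(m.sum(),C[m].mean(0) if m.any() else "")
q=ctrl.get_image("top");a=np.hstack([f,q["frame"]]);cv2.imwrite("pics/b.png",cv2.resize(a,(800,300),interpolation=cv2.INTER_AREA)[...,::-1])
s=ctrl.get_state();print(s["position"],s["tool_rot"],s["joint_positions"])
E
```

```text
112 [ 0.46749361 -0.2849747   0.10262406]
[ 0.47974685 -0.19495052  0.1998355 ] [ 2.28539351  2.15067601 -0.00301649] [-0.22481027  0.0437447   0.57722347  1.8280081  -0.02157738  1.27483059
  0.29750324]
```

View pics/b.png

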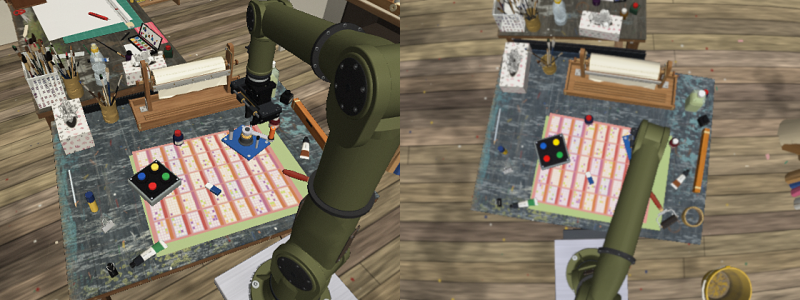

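The left half shows the keys up, the roller at about (272,130) and the gripper just beside it. The right half shows the arm covering the tensioner.

move_arm:
  increments: "-2 -20 0 0 0 -4 0;-2 -20 0 0 0 -4 0;-2 -20 0 0 0 -4 0;-2 -17 0 0 0 -4 0;-2 -12 0 0 0 -4 0;-1 -6 0 0 0 -2 0;0 0 0 0 0 0 0;0 0 0 0 0 0 0"

```text
time: 8.98
position: [0.4701, -0.2832, 0.1989]
tool_rot: [-2.647, -1.692, 0.001]
ft_force: [-0.1, 0.3, 0.2]
grip_width: 0.981
grip_force: 0.0
```

move_arm:
  increments: "0 -3 -15 0 0 0 0;0 -3 -20 0 0 0 0;0 0 -25 0 0 0 0;0 0 -20 0 0 0 0;0 0 -15 0 0 0 0;0 0 -12 0 0 0 0;0 0 -8 0 0 0 0;0 0 0 0 0 0 0"

```text
time: 9.65
position: [0.4696, -0.2878, 0.0826]
tool_rot: [-2.644, -1.693, 0.002]
ft_force: [-0.4, 0.0, -0.3]
grip_width: 0.997
grip_force: 0.0
```

move_arm:
  increments: "0 0 0 0 0 0 150;0 0 0 0 0 0 255;0 0 0 0 0 0 255;0 0 0 0 0 0 255;0 0 0 0 0 0 255;0 0 0 0 0 0 255;0 0 0 0 0 0 255;0 0 0 0 0 0 255"
  grip_force: 30

```text
time: 10.32
position: [0.4702, -0.2889, 0.0842]
tool_rot: [2.646, 1.693, 0.0]
ft_force: [0.3, -0.2, -0.4]
grip_width: 0.481
grip_force: 0.0
```

move_arm:
  increments: "0 0 0 0 0 0 255;0 0 0 0 0 0 255;0 0 0 0 0 0 255;0 0 0 0 0 0 255;0 0 0 0 0 0 255;0 0 0 0 0 0 255;0 0 0 0 0 0 255;0 0 0 0 0 0 255"

```text
time: 10.98
position: [0.4739, -0.2905, 0.0843]
tool_rot: [2.639, 1.689, 0.006]
ft_force: [10.7, -5.9, -10.0]
grip_width: 0.222
grip_force: 30.0
```

```bash
python3 - <<'E'
import numpy as np
# waypoints about the pivot: 24 steps, 76 deg
P=np.array([.5515,-.2405]); r0=np.array([.470,-.289])-P
print(np.hypot(*r0),np.degrees(np.arctan2(*r0[::-1])))
a0=np.arctan2(*r0[::-1]); a=a0+np.radians(np.arange(0,85,3.2))
Q=.095*np.c_[np.cos(a),np.sin(a)]
print(np.round(np.diff(Q,axis=0)*1000,1).tolist())
E
```

```text
0.09483933782982672 -149.24346057354785
[[2.8, -4.5], [3.1, -4.3], [3.3, -4.1], [3.5, -3.9], [3.8, -3.7], [4.0, -3.5], [4.2, -3.3], [4.3, -3.1], [4.5, -2.8], [4.6, -2.6], [4.8, -2.3], [4.9, -2.0], [5.0, -1.7], [5.1, -1.5], [5.2, -1.2], [5.2, -0.9], [5.3, -0.6], [5.3, -0.3], [5.3, -0.0], [5.3, 0.3], [5.3, 0.6], [5.2, 0.9], [5.2, 1.2], [5.1, 1.5], [5.0, 1.7], [4.9, 2.0]]
```

move_arm:
  increments: "4 -1.5 0 0 0 0 255;0 0 0 0 0 0 255;3 -4 0 0 0 3 255;3 -4 0 0 0 3 255;3.5 -4 0 0 0 3 255;3.5 -4 0 0 0 3 255;4 -3.5 0 0 0 3 255;0 0 0 0 0 0 255"

```text
time: 11.65
position: [0.4901, -0.3096, 0.084]
tool_rot: [-2.4, -2.023, 0.001]
ft_force: [-3.8, 2.3, 4.5]
grip_width: 0.219
grip_force: 30.0
```

move_arm:
  increments: "5 -4 0 0 0 4 255;5.5 -4 0 0 0 4 255;5.5 -3.5 0 0 0 4 255;6 -3 0 0 0 4 255;6 -2.5 0 0 0 4 255;6 -2.5 0 0 0 4 255;6.5 -2 0 0 0 4 255;6.5 -1.5 0 0 0 4 255"

```text
time: 12.32
position: [0.5357, -0.3322, 0.0839]
tool_rot: [-1.748, -2.604, 0.001]
ft_force: [-7.5, 3.3, 6.1]
grip_width: 0.222
grip_force: 30.0
```

move_arm:
  increments: "6.5 -1 0 0 0 4 255;6.5 -0.5 0 0 0 4 255;6.5 0 0 0 0 4 255;6.5 0.5 0 0 0 4 255;6.5 1 0 0 0 4 255;6.5 1.5 0 0 0 4 255;0 0 0 0 0 0 255;0 0 0 0 0 0 255"

```text
time: 12.98
position: [0.5733, -0.3316, 0.0839]
tool_rot: [-1.173, -2.906, 0.002]
ft_force: [-10.1, 3.1, 6.6]
grip_width: 0.223
grip_force: 30.0
```

move_arm:
  increments: "3 1 0 0 0 2 255;3 1 0 0 0 2 255;0 0 0 0 0 0 255;0 0 0 0 0 0 255;0 0 0 0 0 0 255;0 0 0 0 0 0 255;0 0 0 0 0 0 255;0 0 0 0 0 0 255"

```text
time: 13.65
position: [0.5785, -0.3303, 0.0839]
tool_rot: [-1.072, -2.945, 0.002]
ft_force: [-10.0, 1.9, 6.2]
grip_width: 0.225
grip_force: 30.0
```

move_arm:
  increments: "2 0.5 0 0 0 1 255;2 0.5 0 0 0 0 255;0 0 0 0 0 0 255;0 0 0 0 0 0 255;0 0 0 0 0 0 255;0 0 0 0 0 0 255;0 0 0 0 0 0 255;0 0 0 0 0 0 255"

```text
time: 14.32
position: [0.5812, -0.3295, 0.0839]
tool_rot: [-1.047, -2.951, 0.003]
ft_force: [-13.0, 1.6, 9.3]
grip_width: 0.222
grip_force: 30.0
```

move_arm:
  increments: "2 0.5 0 0 0 0 255;2 0.5 0 0 0 0 255;1 0.5 0 0 0 0 255;0 0 0 0 0 0 255;0 0 0 0 0 0 255;0 0 0 0 0 0 255;0 0 0 0 0 0 255;0 0 0 0 0 0 255"

```text
time: 14.98
position: [0.5816, -0.3295, 0.0837]
tool_rot: [-1.048, -2.943, 0.006]
ft_force: [-23.5, 1.4, 13.4]
grip_width: 0.217
grip_force: 30.0
```

```bash
python3 - <<'E'
from h import *
p=ctrl.get_image("scene");f=p["frame"]
cv2.imwrite("pics/c.png",cv2.resize(f[120:300,160:460],(800,480),interpolation=cv2.INTER_CUBIC)[...,::-1])
s=ctrl.get_state();print(s["position"],s["ft_force"],s["qd"])
E
```

```text
[ 0.58157029 -0.32943515  0.08369103] [-22.59301906   2.05675606  14.23689319] [-1.78559761e-03 -1.39457481e-03  6.87199240e-04 -1.08404051e-03
  6.17847596e-05 -3.14639302e-04 -2.78292394e-04]
```

View pics/c.png

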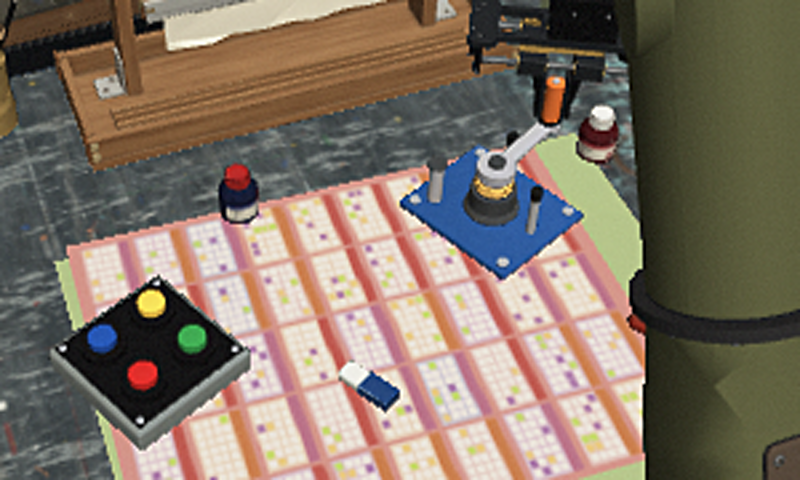

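The picture shows the arm bar from the hub (497,165) to the roller (553,100), held in the fingers and standing against the far stop post (513,140). The force rose to 23 N with no further motion, the keys are up, and the bottle at (598,130) hasn't moved. Handing in.

```bash
python3 -c "
from bench import ctrl
print(ctrl.close_job())"
```

```text
the job is handed in; nothing more can be done
None
```

I pressed the blue, yellow and green keys in order, each to its bottom stop, then swung the tension arm against its far stop, and handed the job in with the gripper still holding it by the roller; no verdict came back.

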